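# Clear the parcel and open the label drawer

### The arm

A 6-joint arm with a two-finger parallel gripper is mounted at the origin on the work surface. World frame = base frame: x ahead of the robot, y to its left, z up, the work surface at z = 0. Lengths are in m, angles in degrees, forces in N, time in s.
With the tool pointing down it reaches from about 0.4 to 0.825 m from the base axis. Payload 7 kg.
Tool frame: the origin (TCP) lies midway between the tips of the shut fingers; the grasp point (between the pads) lies r.tcp_to_grasp behind it (r.tcp_to_grasp is the distance from the TCP to the grasp point, in m); x points along the fingers, y is the direction in which the jaws open and shut, and the axes are right-handed (so a half turn about x gives the same grasp; the last joint's range is limited). The gripper opens to 88 mm and grips with 3 to 60 N. Pads are 19 mm wide; open, the fingers measure 130 mm over their backs; the gripper's body (78 mm by 193 mm) begins 47 mm behind the grasp point.
Start: joints at [-55.571, 20.546, 0.682, 0, -70.136, -16.507], TCP at [0.208, -0.642, 0.227] pointing down, gripper open.
Joint ranges: [-176.03, 176.03], [-82.01, 121.73], [-58.28, 71.71], [-173.87, 95.51], [-174.79, -0.11], [-173.66, 173.66]. Speed limits (degrees/s): [136.94, 136.94, 172.46, 180, 180, 180].

### API

Orientations are given as [roll, pitch, yaw] about the fixed x, y, z axes, in that order (R = Rz(yaw) Ry(pitch) Rx(roll)).
In Python, from plant import r gives the robot as it stands.
- The arm moves only by the tool carry_out, never from a script. Its argument "moves" is a list of rows, each a list of 7 numbers: the shift along the world's x, y, z in mm, then the turn, a rotation vector about the world's x, y, z in rad, then the opening in per cent of the stroke, from 0 (shut) to 100 (fully open). In form: [[x, y, z, wx, wy, wz, claw], ...]. A call has 1 to 5 rows; each row is the pose to reach, as a shift and turn from the pose commanded when the call began; what a row does not reach only later rows make up. A row lasts 1/10 s, in which the tool goes at most 50 mm and 8.59 degrees, less where a joint would pass 70% of its speed; a pose out of reach is approached as far as the arm can. A call with a gripper value outside its range is refused whole. The fingers move at their own pace and stop on an object; "squeeze" is the grip in N (left out, the last holds). Time passes only in rows, so rows that repeat a pose let the fingers close. It gives the time, the measured TCP pose, the force and the opening at its end, in the units of the state.
- r.get_state(): the state, without advancing time (a new reading comes with each control period).
- r.capture(name): name is "side" or "top" or "wrist"; returns the picture (480x640x3 uint8, blue, green, red); there is no depth.
- r.camera_params(name): a dict with "K" (3x3 intrinsics, pixels), "rvec" (rotation vector, rad) and "tvec" (3), from world to camera coordinates, as OpenCV has them. Camera axes: x right, y down, z forward; pixel columns grow to the right and rows downward; lengths in m; the calibration is good to about 2 mm. A picture is of the moment at which its call begins: read the wrist's pose just before it. camera_params takes no time and is no camera call; for the wrist camera it gives the pose at the moment of the call.
- r.close_job(): hands the job in, once; it reports no verdict.
The state is a dict: "time_s": time; "joints": joint angles; "qd": joint speeds; "joint_torque": joint torques, N m; "tcp_pos": TCP position; "eef_rot": TCP orientation; "contact_force": force on the tool from outside, world axes, zero at the start; "moment": the same for the moment, N m; "gripper_width": finger opening in m.
Only numpy, scipy, OpenCV 4.12 (cv2) and the standard library are available. Lean on these libraries where they do the work, as an engineer would, in place of code of your own. Each camera call takes 0.05 s, during which the arm holds its last target. There are 200 camera calls.

### The job

A red parcel is standing in the way of the green-fronted label drawer. First slide the parcel across the counter, flat and without lifting or tipping it, until it sits wholly inside the yellow taped outline in front of the pigeonhole rack, long side along the outline's long side. Then pull the drawer all the way out to its stop and leave it open, without disturbing the rubber stamp, the tape roll, the pen cup or the brown carton.

Things in the scene. Friction and masses are not known exactly. Their poses are not given: they have to be found in the camera images.
- parcel: Loose red carton with a pale band over its middle, 110 (its x) by 150 (its y) by 70 mm high, 0.25 to 0.6 kg, too wide to grasp. It lies flat on the counter in front of the drawer unit, in the drawer's way. Origin: centre of its underside; z up.
- outline (a point): Centre, on the counter, of a rectangle of flat yellow tape (fixed, 1 mm thick at most): inside 150 mm along this point's x and 190 mm along its y, tape 12 mm wide. +x points to the fixed grey pigeonhole rack, whose front (240 mm wide, 150 mm high) stands 160 mm away, with free space between. It lies to the left or to the right of the drawer unit.
- handle (a point): Centre of the drawer's horizontal steel bar handle, 100 mm above the counter; moves with the drawer. The bar is 12 mm thick, 130 mm long along this point's y, held by two 10 mm posts at y = +-60 mm. The drawer's green front face is 45 mm away in +x: a gap of 39 mm between bar and face, open from above. The drawer pulls out along this point's -x.
- cabinet: Fixed grey drawer unit with one drawer, 210 mm wide (y), 250 mm deep (x), flat top 120 mm above the counter. Origin: on the counter under the middle of the shut drawer's front face; +x points into the unit. The top begins 15 mm behind that face.
- drawer (a joint): How far the drawer is out, in m: 0 shut, 0.14 at its stop. It starts shut or up to 15 mm out. It runs level, stays where it is left, and takes about 2 N to pull slowly.
- stamp: Loose rubber stamp, 30 by 55 mm, 70 mm high, standing on the counter at the far left or right. Origin: centre of its underside.
- tape_roll: Loose roll of brown parcel tape lying flat on the counter at the side opposite to the stamp, 76 mm across, 48 mm high. Origin: centre of its underside.
- pen_cup: Loose blue pen cup, 76 mm across, 150 mm high with its pens, standing on the counter at the far left or right. Origin: centre of its underside.
- carton: Loose brown carton, 90 by 120 (its y) by 80 mm high, on the counter at the far side opposite to the pen cup. Origin: centre of its underside.
Things that resemble listed ones, but are neither listed nor needed, are in the scene too. Of the things like the parcel, leave any that is turquoise; of the rest the larger one is meant.

How it is judged:
By the outcome, as a careful person would: the job done as asked, in the order asked, and still so for the second after the job is handed in, with the robot touching nothing.
It also fails if it takes over 72 s, if anything falls off the work surface, if the arm or the gripper's body presses on something with over 40 N, if the wrist force passes 120 N, or if a joint passes its speed limit or range.

## Working session

There is one attempt and no reset: what is moved stays moved. The work goes in short steps, Python scripts to look and compute and a tool call to move; the robot and the scene stay as the last step left them, time stands still between calls to the robot, and variables do not carry over. Pictures are saved under pics/ and viewed, about 8 in all and at most 12, crops included, and the job is handed in when it is done.

Besides the shell and the picture viewer there is one more tool, called after "Emit:" by a JSON object that holds its "op" and its "data". carry_out: Moves the arm, as the interface text tells. Its arguments: {"type":"object","properties":{"moves":{"type":"array"},"squeeze":{"type":"number"}},"required":["moves"]}

```bash
mkdir -p pics; python3 - <<'E'
from plant import r
import cv2
for n in("top","side"):
    cv2.imwrite(f"pics/{n}0.png",r.capture(n))
s=r.get_state();print(s["time_s"],s["tcp_pos"],s["eef_rot"],s["gripper_width"],r.tcp_to_grasp)
E
```

```text
0.1 [ 0.20755964 -0.6418503   0.22576473] [ 95.83166829  89.91870373 113.75155765] 0.08774527507311675 0.0188
```

View pics/top0.png

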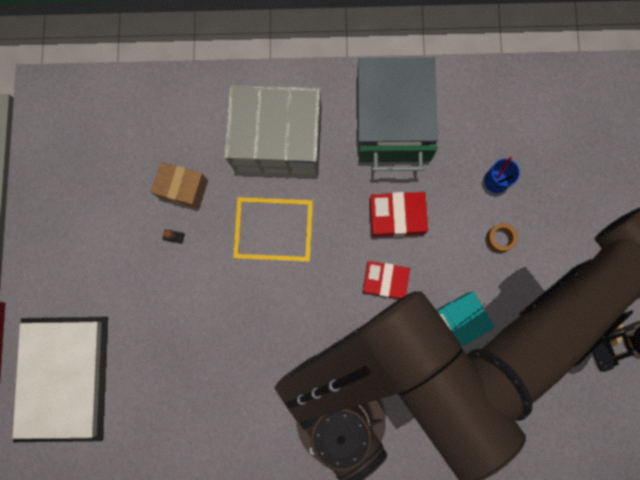

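View pics/side0.png

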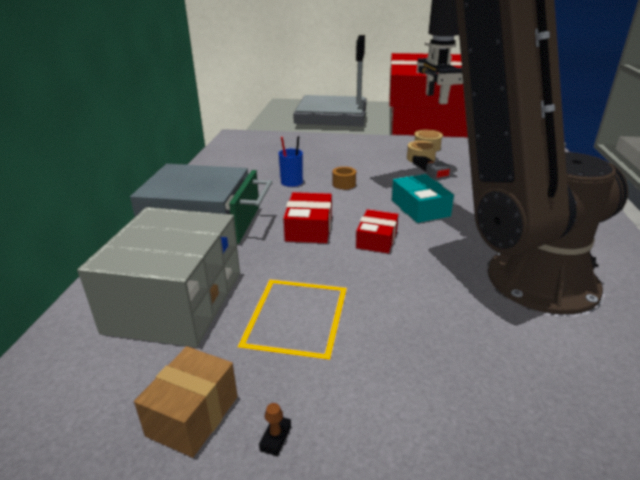

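Top view: candidates for the parcel are the larger red box at (398,214), the smaller red one at (387,280) and the turquoise one at (466,318). I choose the larger red one. The outline is around (273,229), the handle bar at (398,178), the stamp at (173,236), the carton at (178,185), the tape at (502,237) and the cup at (502,176). Next is a close crop.

```bash
cat > h.py <<'E'
import numpy as np,cv2
from plant import r
def ray(n,pts,z):
    p=r.camera_params(n);R=cv2.Rodrigues(np.array(p["rvec"],float))[0];t=np.array(p["tvec"],float).ravel()
    C=-R.T@t;out=[]
    for q in pts:
        d=R.T@np.linalg.inv(p["K"])@np.array([q[0],q[1],1.]);out.append(C+d*(z-C[2])/d[2])
    return np.array(out)
E
python3 - <<'E'
from h import *
im=cv2.imread("pics/top0.png")
cv2.imwrite("pics/c1.png",cv2.resize(im[140:310,225:445],None,fx=3.5,fy=3.5,interpolation=cv2.INTER_CUBIC))
p=r.camera_params("top");R=cv2.Rodrigues(np.array(p["rvec"],float))[0];print(-R.T@np.array(p["tvec"]).ravel(),p["K"])
print(ray("top",[(398,214)],.07),ray("top",[(387,280)],.05),ray("top",[(273,229)],0),ray("top",[(398,178)],.1))
E
```

```text
[ 0.24984298 -0.00529275  1.63541132] [[588.58890995   0.         329.56024788]
 [  0.         588.58890995 233.56932987]
 [  0.           0.           1.        ]]
[[ 0.54720298 -0.16600298  0.07      ]] [[ 0.37103773 -0.13247203  0.05      ]] [[0.52415769 0.18021858 0.        ]] [[ 0.6394737  -0.16621716  0.1       ]]
```

View pics/c1.png

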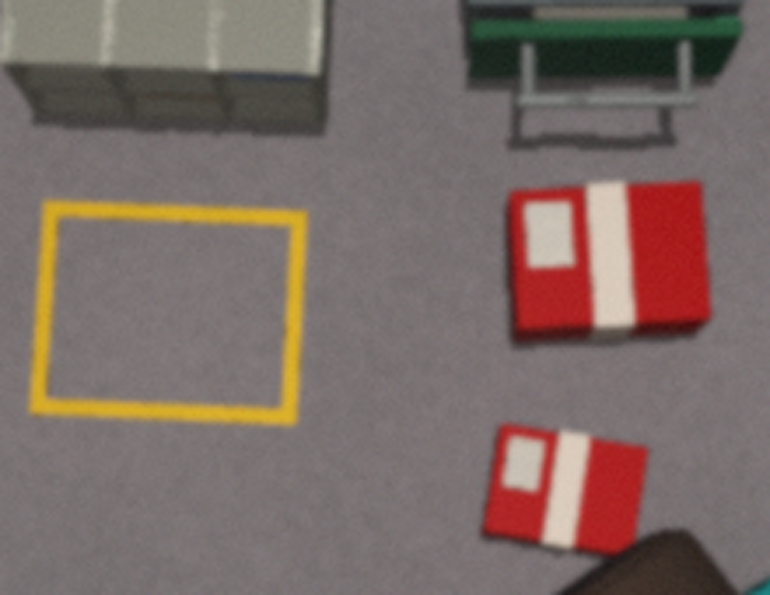

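The chosen box is the larger red one. Its top corners in the crop are (511,191), (700,183), (709,316) and (516,331). The outline's outer corners are (44,201), (306,211), (296,425) and (31,411), and the bar runs from (514,100) to (696,99).

```bash
python3 - <<'E'
from h import *
f=lambda P:[(225+(u+.5)/3.5-.5,140+(v+.5)/3.5-.5) for u,v in P]
np.set_printoptions(precision=4,suppress=True)
P=ray("top",f([(511,191),(700,183),(709,316),(516,331)]),.07)
O=ray("top",f([(44,201),(306,211),(296,425),(31,411)]),0)
B=ray("top",f([(514,100),(696,99)]),.105)
for X in(P,O): 
    m=cv2.minAreaRect((X[:,:2]*1000).astype(np.float32));print(X[:,:2],X.mean(0),m)
    e=X[0]-X[1]+X[3]-X[2];print("y-axis yaw",np.degrees(np.arctan2(-e[0],e[1])), 'x yaw',np.degrees(np.arctan2(*(X[0]-X[3]+X[1]-X[2])[[1,0]])))
print(B,B.mean(0))
T=lambda p,z:ray("top",[p],z)[0]
print("stamp",T((173,236),.04),"tape",T((502,237),.04),"cup",T((502,176),.1),"carton",T((178,185),.08),'turq',T((466,305),.06))
print(ray("top",f([(466,78),(716,80)]),.04), 'rack front low', ray("top",f([(35,122),(325,132)]),0))
E
```

```text
[[ 0.6033 -0.0936]
 [ 0.6068 -0.2402]
 [ 0.5022 -0.2429]
 [ 0.4932 -0.0946]] [ 0.5514 -0.1678  0.07  ] ((550.013916015625, -167.49118041992188), (110.07156372070312, 148.46356201171875), 1.3521133661270142)
y-axis yaw 2.40532007615633 x yaw 0.9537105423414671
[[0.6183 0.2823]
 [0.6058 0.069 ]
 [0.4314 0.0789]
 [0.4464 0.2912]] [ 0.5255  0.1804 -0.    ] ((524.8523559570312, 180.60379028320312), (214.0106964111328, 174.66836547851562), 86.6504898071289)
y-axis yaw -3.6950565290201656 x yaw -3.1072735768331596
[[ 0.6665 -0.0958  0.105 ]
 [ 0.6645 -0.2346  0.105 ]] [ 0.6655 -0.1652  0.105 ]
stamp [0.503  0.4518 0.04  ] tape [ 0.4837 -0.4499  0.04  ] cup [ 0.6393 -0.4432  0.1   ] carton [0.6371 0.4303 0.08  ] turq [ 0.3006 -0.3385  0.06  ]
[[ 0.7031 -0.0619  0.04  ]
 [ 0.6973 -0.2609  0.04  ]] rack front low [[0.6846 0.2903 0.    ]
 [0.6714 0.0528 0.    ]]
```

```bash
cat >> h.py <<'E'
from scipy.spatial.transform import Rotation as Ro
def st():
    s=r.get_state();R=Ro.from_euler("xyz",s["eef_rot"],degrees=True).as_matrix()
    ya=np.degrees(np.arctan2(R[1,1],R[0,1]))
    print("t",round(s["time_s"],2),"tcp",np.round(np.array(s["tcp_pos"])*1000,1),"xaxis",R[:,0].round(3),"jaw az",round(ya,2),"J",np.round(s["joints"],1),"F",np.round(s["contact_force"],1),"w",s["gripper_width"])
E
python3 -c "
from h import *
st()"
```

```text
t 0.1 tcp [ 207.6 -641.9  225.8] xaxis [-0.001  0.001 -1.   ] jaw az 107.92 J [-55.6  20.6   0.6  -0.  -70.1 -16.5] F [-0.4 -0.2 -0. ] w 0.08774527507311675
```

Emit:
{"op": "carry_out", "data": {"moves": [[33,34,0,0,0,0.128,50],[66,68,0,0,0,0.256,50],[100,102,0,0,0,0.385,50],[133,136,0,0,0,0.513,50],[166,170,0,0,0,0.642,50]]}}

```text
time_s: 0.6
tcp_pos: [0.3746, -0.4706, 0.2263]
eef_rot: [78.3, 90.0, 133.2]
contact_force: [0.3, -0.7, -0.4]
gripper_width: 0.0529
```

Emit:
{"op": "carry_out", "data": {"moves": [[33,34,0,0,0,0.128,50],[66,68,0,0,0,0.256,50],[100,102,0,0,0,0.385,50],[133,136,0,0,0,0.513,50],[166,172,0,0,0,0.642,50]]}}

```text
time_s: 1.1
tcp_pos: [0.5406, -0.2986, 0.2263]
eef_rot: [70.7, 90.0, 162.5]
contact_force: [0.6, -2.4, -0.3]
gripper_width: 0.0432
```

```bash
python3 -c "
from h import *
st()
cv2.imwrite('pics/w1.png',r.capture('wrist'));st()"
```

```text
t 1.1 tcp [ 540.6 -298.6  226.3] xaxis [-0.  0. -1.] jaw az -178.2 J [-10.8  15.2  -7.   -0.  -67.9  12.6] F [ 0.6 -2.4 -0.3] w 0.04315971324282904
t 1.15 tcp [ 545.  -294.4  226. ] xaxis [ 0.001  0.001 -1.   ] jaw az -177.57 J [-10.4  15.4  -6.8  -0.  -67.8  12.8] F [4.1 1.3 0.3] w 0.04410201679008013
```

View pics/w1.png

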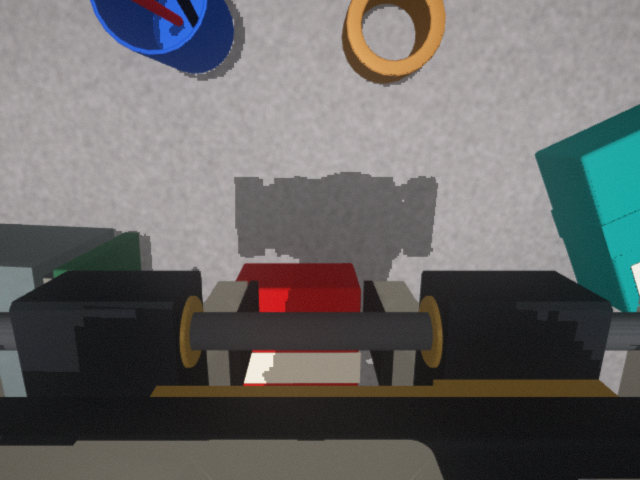

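The wrist view shows the cup at (165,30) and the tape roll at (395,35), both clear. The red parcel sits centred between the fingers at (300,320). Next I descend beside it.

Emit:
{"op": "carry_out", "data": {"moves": [[0,0,-45,0,0,0,50],[0,0,-90,0,0,0,50],[0,0,-135,0,0,0,50],[0,0,-175,0,0,0,50],[0,0,-190,0,0,0,50]]}}

```text
time_s: 1.65
tcp_pos: [0.5366, -0.2993, 0.0318]
eef_rot: [70.4, 89.6, 161.9]
contact_force: [-0.3, 0.2, 0.6]
gripper_width: 0.0437
```

```bash
python3 -c "
from h import *
st()
r.capture('wrist');st()"
```

```text
t 1.65 tcp [ 536.6 -299.3   31.8] xaxis [-0.007  0.002 -1.   ] jaw az -178.56 J [-11.   25.8 -19.7  -0.1 -44.9  12.5] F [-0.3  0.2  0.6] w 0.0436975854387903
t 1.7 tcp [ 536.3 -299.2   30.8] xaxis [-0.008  0.003 -1.   ] jaw az -178.57 J [-11.   25.9 -19.7  -0.1 -44.9  12.5] F [-0.6  0.1 -1.8] w 0.04384691750380032
```

Emit:
{"op": "carry_out", "data": {"moves": [[1,18,2,0,0,0,50],[1,33,2,0,0,0,50],[1,43,2,0,0,0,50],[0,53,2,0,0,0,50],[-1,65,2,0,0,0,50]]}}

```text
time_s: 2.2
tcp_pos: [0.5391, -0.2349, 0.0393]
eef_rot: [-114.2, 89.9, -22.7]
contact_force: [0.5, -2.6, 2.6]
gripper_width: 0.0438
```

Emit:
{"op": "carry_out", "data": {"moves": [[-2,14,0,0,0,0,50],[-4,29,0,0,0,0,50],[-6,44,0,0,0,0,50],[-8,59,0,0,0,0,50],[-10,74,0,0,0,0,50]]}}

```text
time_s: 2.7
tcp_pos: [0.5284, -0.1599, 0.0386]
eef_rot: [-164.4, 90.0, -72.9]
contact_force: [0.8, -4.1, 1.9]
gripper_width: 0.0436
```

Emit:
{"op": "carry_out", "data": {"moves": [[-2,15,0,0,0,-0.005,50],[-4,30,0,0,0,-0.01,50],[-5,44,0,0,0,-0.015,50],[-7,56,0,0,0,-0.02,50],[-8,65,0,0,0,-0.025,50]]}}

```text
time_s: 3.2
tcp_pos: [0.5201, -0.095, 0.0384]
eef_rot: [88.7, 90.0, 178.8]
contact_force: [0.6, -2.9, 1.1]
gripper_width: 0.0438
```

```bash
python3 -c "
from h import *
st()
im=r.capture('top');st()
cv2.imwrite('pics/t2.png',cv2.resize(im[140:310,225:445],None,fx=3.5,fy=3.5,interpolation=cv2.INTER_CUBIC))"
```

```text
t 3.2 tcp [520.1 -95.   38.4] xaxis [-0.001  0.    -1.   ] jaw az -179.93 J [ 10.9  18.6 -30.9  -0.  -40.5 -10.8] F [ 0.6 -2.9  1.1] w 0.04379744716056493
t 3.25 tcp [520.1 -94.3  38.4] xaxis [-0.  0. -1.] jaw az -179.94 J [ 11.   18.6 -30.9  -0.  -40.5 -10.9] F [-0.4  1.3 -1.2] w 0.04394169264853374
```

View pics/t2.png

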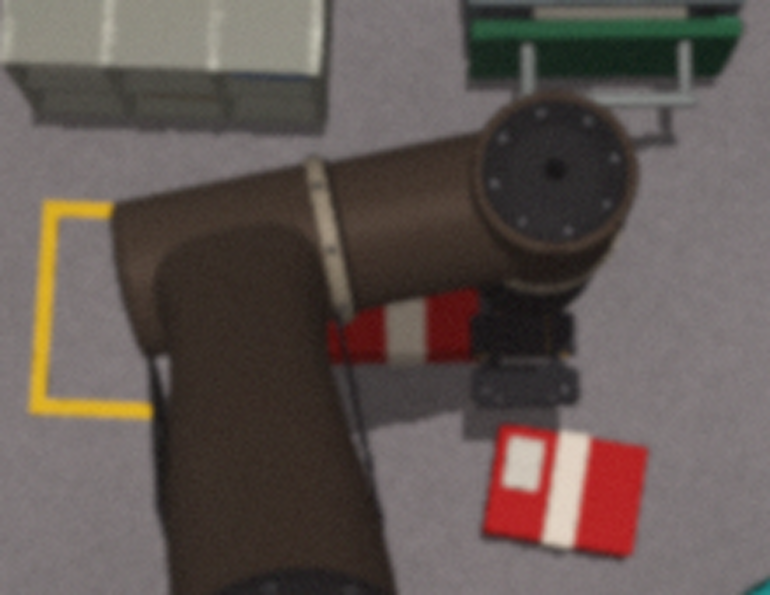

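The parcel is following square: its near edge runs along row ~361, from column 330 to 470, and the band is still perpendicular. I'll continue the push.

Emit:
{"op": "carry_out", "data": {"moves": [[-1,12,0,0,0,-0.003,50],[-2,26,0,0,0,-0.006,50],[-4,41,0,0,0,-0.01,50],[-6,56,0,0,0,-0.014,50],[-7,71,0,0,0,-0.018,50]]}}

```text
time_s: 3.75
tcp_pos: [0.513, -0.0247, 0.0383]
eef_rot: [101.5, 89.9, -169.5]
contact_force: [0.1, -2.5, 0.8]
gripper_width: 0.044
```

Emit:
{"op": "carry_out", "data": {"moves": [[-1,15,0,0,0,-0.005,50],[-3,30,0,0,0,-0.012,50],[-4,45,0,0,0,-0.018,50],[-5,60,0,0,0,-0.024,50],[-6,74,0,0,0,-0.03,50]]}}

```text
time_s: 4.25
tcp_pos: [0.507, 0.0493, 0.0383]
eef_rot: [113.6, 89.9, -159.2]
contact_force: [0.1, -2.3, 1.6]
gripper_width: 0.044
```

Emit:
{"op": "carry_out", "data": {"moves": [[0,12,0,0,0,-0.004,50],[0,22,0,0,0,-0.008,50],[0,30,0,0,0,-0.012,50],[0,35,0,0,0,-0.012,50],[0,37,0,0,0,-0.012,50]]}}

```text
time_s: 4.75
tcp_pos: [0.5076, 0.0861, 0.0384]
eef_rot: [104.2, 90.0, -169.2]
contact_force: [-0.4, -2.2, -0.2]
gripper_width: 0.0436
```

```bash
python3 -c "
from h import *
st()
im=r.capture('side');st()
cv2.imwrite('pics/s2.png',cv2.resize(im[180:380,180:440],None,fx=3,fy=3,interpolation=cv2.INTER_CUBIC))"
```

```text
t 4.75 tcp [507.6  86.1  38.4] xaxis [-0. -0. -1.] jaw az 176.63 J [ 31.5  17.5 -32.7  -0.  -39.8 -34.9] F [-0.4 -2.2 -0.2] w 0.04359729625079406
t 4.8 tcp [507.7  86.2  38.4] xaxis [-0.  0. -1.] jaw az 176.63 J [ 31.5  17.5 -32.7  -0.  -39.8 -34.9] F [-0.  -0.2 -0.6] w 0.043551597565449005
```

View pics/s2.png

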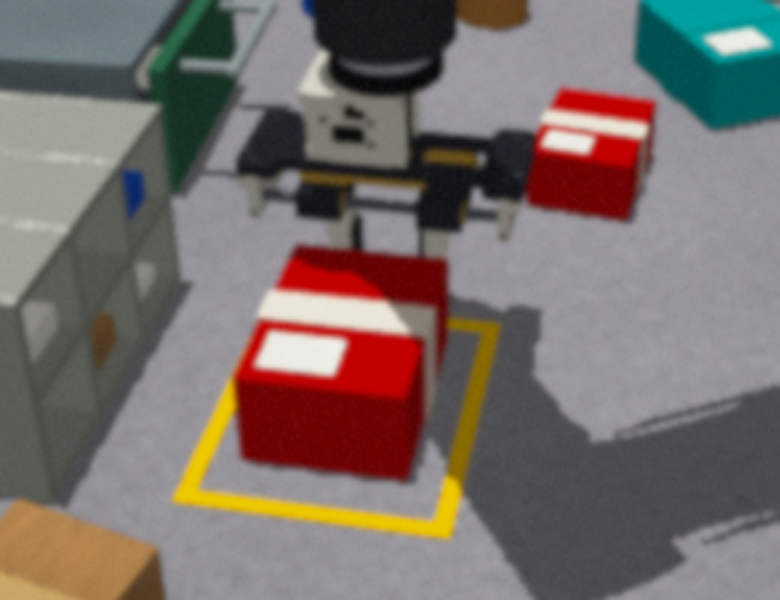

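Side crop: the parcel sits in the outline. The bottom corners of its +y face are at (243,462) and (410,478), the top corners of that face at (238,376) and (420,388), and the outer outline corners at (175,500), (450,537) and (501,322).

```bash
python3 - <<'E'
from h import *
np.set_printoptions(precision=4,suppress=True)
f=lambda P:[(180+(u+.5)/3-.5,180+(v+.5)/3-.5) for u,v in P]
O=ray("side",f([(175,500),(450,537),(501,322)]),0);print(O)
print(ray("side",f([(243,462),(410,478)]),0)); print(ray("side",f([(238,376),(420,343),(297,247),(448,260)]),.07))
c=(O[0]+O[2])/2;print("c",c,'yaw',np.degrees(np.arctan2(*(O[0]-O[1])[[1,0]])))
E
```

```text
[[0.613  0.283  0.    ]
 [0.4416 0.2937 0.    ]
 [0.4283 0.0804 0.    ]]
[[0.5794 0.2451 0.    ]
 [0.472  0.247  0.    ]]
[[0.5773 0.2449 0.07  ]
 [0.4712 0.1999 0.07  ]
 [0.57   0.1034 0.07  ]
 [0.464  0.107  0.07  ]]
c [0.5207 0.1817 0.    ] yaw -3.5875520981998683
```

Emit:
{"op": "carry_out", "data": {"moves": [[0,3,0,0,0,0,50],[0,6,0,0,0,-0.005,50],[1,8,0,0,0,-0.01,50],[1,9,0,0,0,-0.01,50],[1,9,0,0,0,-0.01,50]]}}

```text
time_s: 5.3
tcp_pos: [0.5088, 0.0949, 0.0386]
eef_rot: [-40.8, 90.0, 45.3]
contact_force: [0.4, -0.1, 0.6]
gripper_width: 0.0438
```

Emit:
{"op": "carry_out", "data": {"moves": [[-1,-10,0,0,0,0,50],[-3,-40,0,0,0,0,50],[-3,-60,45,0,0,0,50],[-3,-80,90,0,0,0,50],[-3,-100,135,0,0,0,50]]}}

```text
time_s: 5.8
tcp_pos: [0.5053, -0.0066, 0.1753]
eef_rot: [-81.1, 90.0, 4.9]
contact_force: [0.9, 1.2, -0.2]
gripper_width: 0.0439
```

Emit:
{"op": "carry_out", "data": {"moves": [[0,-45,15,0,0,0,0],[0,-90,25,0,0,0,0],[0,-135,25,0,0,0,0],[0,-160,25,0,0,0,0],[0,-165,25,0,0,0,0]]}}

```text
time_s: 6.3
tcp_pos: [0.5052, -0.1731, 0.1987]
eef_rot: [-94.7, 90.0, -8.8]
contact_force: [0.3, -0.0, -0.0]
gripper_width: 0.0093
```

```bash
python3 -c "
from h import *
st()
im=r.capture('top');st()
cv2.imwrite('pics/t3.png',cv2.resize(im[140:310,225:445],None,fx=3.5,fy=3.5,interpolation=cv2.INTER_CUBIC))"
```

```text
t 6.3 tcp [ 505.2 -173.1  198.7] xaxis [ 0.001 -0.    -1.   ] jaw az 175.87 J [  2.1   8.5 -19.5   0.  -62.   -6.3] F [ 0.3 -0.  -0. ] w 0.00933691372745373
t 6.35 tcp [ 505.2 -172.4  198.6] xaxis [ 0. -0. -1.] jaw az 175.88 J [  2.2   8.5 -19.5   0.  -62.   -6.3] F [ 0.2 -0.2  0.9] w 0.005673686786125809
```

View pics/t3.png

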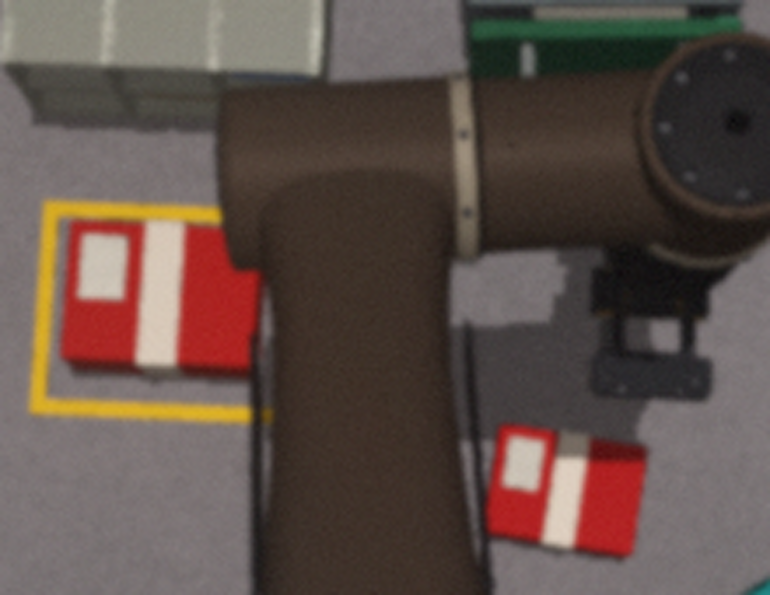

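The parcel lies inside the yellow tape: left corners at (72,221) and (61,359), near edge at row ~362, and tape visible all round where it isn't hidden. I'll compute its pose while turning towards the handle.

Emit:
{"op": "carry_out", "data": {"moves": [[10,2,0,0,0,-0.14,0],[25,4,0,0,0,-0.28,0],[40,6,0,0,0,-0.42,0],[55,7,0,0,0,-0.56,0],[70,8,0,0,0,-0.7,0]]}}

```text
time_s: 6.85
tcp_pos: [0.5763, -0.1612, 0.1986]
eef_rot: [-12.8, 90.0, 32.9]
contact_force: [0.4, -0.6, 0.6]
gripper_width: 0.0004
```

Emit:
{"op": "carry_out", "data": {"moves": [[10,0,0,0,0,-0.14,0],[25,0,0,0,0,-0.28,0],[40,0,0,0,0,-0.42,0],[50,0,0,0,0,-0.56,0],[50,0,0,0,0,-0.7,0]]}}

```text
time_s: 7.35
tcp_pos: [0.6268, -0.1612, 0.198]
eef_rot: [147.7, 90.0, 153.3]
contact_force: [-0.0, -0.0, -0.7]
gripper_width: 0.0006
```

Emit:
{"op": "carry_out", "data": {"moves": [[0,0,0,0,0,-0.12,0],[0,0,0,0,0,-0.12,0],[0,0,0,0,0,-0.12,0]]}}

```text
time_s: 7.65
tcp_pos: [0.6257, -0.1616, 0.1986]
eef_rot: [26.7, 90.0, 25.9]
contact_force: [-0.2, -0.2, -0.4]
gripper_width: 0.0002
```

```bash
python3 - <<'E'
from h import *
np.set_printoptions(precision=4,suppress=True)
f=lambda P:[(225+(u+.5)/3.5-.5,140+(v+.5)/3.5-.5) for u,v in P]
P=ray("top",f([(72,221),(61,359),(250,370)]),.07);print(P, "centre",(P[0]+P[2])/2, 'yaw',np.degrees(np.arctan2(*(P[0]-P[1])[[1,0]])))
st();im=r.capture('wrist');cv2.imwrite('pics/w3.png',im)
p=r.camera_params('wrist');K=p['K']
for q in [(.6655,-.1652,.1),(.6665,-.0958,.1),(.6645,-.2346,.1),(.71,-.165,.12)]:
    print(q,cv2.projectPoints(np.array([q]),np.array(p['rvec'],float),np.array(p['tvec'],float),np.array(K),None)[0].ravel())
E
```

```text
[[0.5862 0.248  0.07  ]
 [0.4779 0.2558 0.07  ]
 [0.4667 0.1102 0.07  ]] centre [0.5264 0.1791 0.07  ] yaw -4.092320236628309
t 7.65 tcp [ 625.7 -161.6  198.6] xaxis [ 0.  0. -1.] jaw az 89.2 J [  2.8  18.9  -5.5  -0.  -65.6 -93.6] F [-0.2 -0.2 -0.4] w 0.00019938323738776485
(0.6655, -0.1652, 0.1) [305.4511 296.1577]
(0.6665, -0.0958, 0.1) [406.4868 296.1772]
(0.6645, -0.2346, 0.1) [204.4093 296.1383]
(0.71, -0.165, 0.12) [306.545  369.9378]
```

View pics/w3.png

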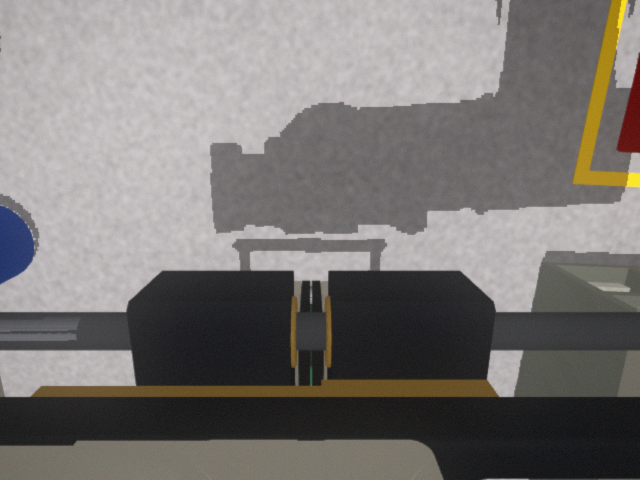

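The wrist view shows only the bar's shadow, at (310,245), because the gripper hides the bar. The parcel measures (526,179) mm and yaw −4.1°, against the outline's (525,180) and −3.4°, so it is inside. Next the shut fingers go into the gap behind the bar.

Emit:
{"op": "carry_out", "data": {"moves": [[35,-1,0,0,0,-0.015,0],[65,-2,0,0,0,-0.015,0],[65,-2,-30,0,0,-0.015,0],[65,-2,-65,0,0,-0.015,0],[65,-2,-75,0,0,-0.015,0]]}}

```text
time_s: 8.2
tcp_pos: [0.6884, -0.1637, 0.1192]
eef_rot: [173.0, 89.6, 171.2]
contact_force: [0.2, 0.7, -0.9]
gripper_width: 0.0003
```

Emit:
{"op": "carry_out", "data": {"moves": [[0,0,-10,0,0,0,0],[0,0,-20,0,0,0,0],[0,0,-30,0,0,0,0],[0,0,-40,0,0,0,0],[0,0,-41,0,0,0,0]]}}

```text
time_s: 8.7
tcp_pos: [0.69, -0.1642, 0.0814]
eef_rot: [172.1, 89.9, 170.2]
contact_force: [0.4, 0.2, 0.6]
gripper_width: 0.0005
```

```bash
python3 -c "
from h import *
st()
im=r.capture('side');st()
cv2.imwrite('pics/s3.png',cv2.resize(im[120:380,120:440],None,fx=2.3,fy=2.3,interpolation=cv2.INTER_CUBIC))"
```

```text
t 8.7 tcp [ 690.  -164.2   81.4] xaxis [-0.001  0.    -1.   ] jaw az 88.09 J [  2.3  29.9  -4.3  -0.  -55.9 -94.2] F [0.4 0.2 0.6] w 0.0005141676511194968
t 8.75 tcp [ 690.3 -164.2   81.9] xaxis [-0.001  0.    -1.   ] jaw az 88.1 J [  2.3  29.9  -4.3  -0.  -55.9 -94.2] F [-0.9 -0.5  0.8] w 0.00017986243033035952
```

View pics/s3.png

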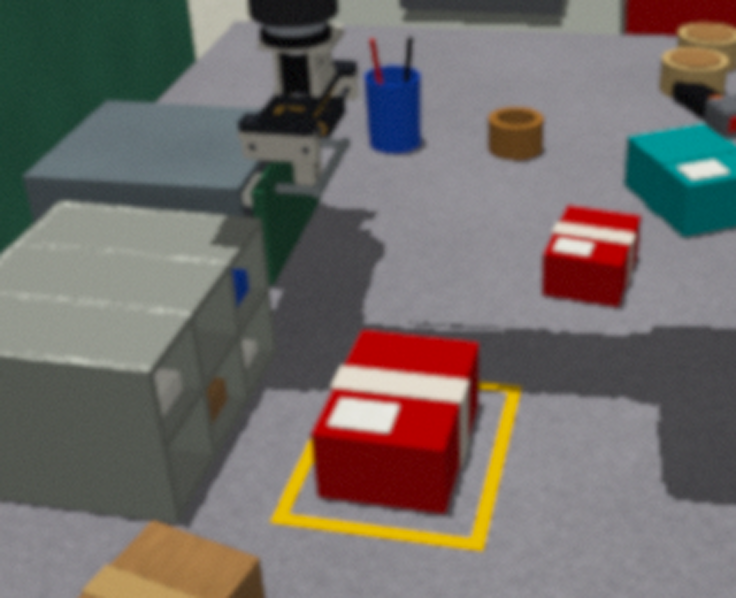

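The side view shows the parcel inside the tape at (395,450), and the fingers behind the bar at about (300,165) with no contact force. I start pulling.

Emit:
{"op": "carry_out", "data": {"moves": [[-8,0,0,0,0,0,0],[-16,0,0,0,0,0,0],[-26,1,0,0,0,0,0],[-38,1,0,0,0,0,0],[-50,1,0,0,0,0,0]]}}

```text
time_s: 9.25
tcp_pos: [0.64, -0.1632, 0.0832]
eef_rot: [1.3, 89.9, -0.6]
contact_force: [2.3, 0.0, 0.4]
gripper_width: 0.0006
```

Emit:
{"op": "carry_out", "data": {"moves": [[-12,0,0,0,0,0,0],[-24,1,0,0,0,0,0],[-36,1,0,0,0,0,0],[-48,1,0,0,0,0,0],[-60,2,0,0,0,0,0]]}}

```text
time_s: 9.75
tcp_pos: [0.5796, -0.1614, 0.0826]
eef_rot: [-99.4, 90.0, -101.3]
contact_force: [2.3, -2.0, 1.0]
gripper_width: 0.0002
```

Emit:
{"op": "carry_out", "data": {"moves": [[-6,0,0,0,0,0,0],[-10,0,0,0,0,0,0],[-13,0,0,0,0,0,0],[-16,0,0,0,0,0,0],[-19,0,0,0,0,0,0]]}}

```text
time_s: 10.25
tcp_pos: [0.5618, -0.1611, 0.0824]
eef_rot: [70.3, 90.0, 68.4]
contact_force: [2.0, 1.1, 0.0]
gripper_width: 0.0005
```

Pull force is about 2 N, so the drawer isn't at its stop yet. I'll continue in small steps.

Emit:
{"op": "carry_out", "data": {"moves": [[-3,0,0,0,0,0,0],[-6,0,0,0,0,0,0],[-8,0,0,0,0,0,0],[-10,0,0,0,0,0,0],[-12,0,0,0,0,0,0]]}}

```text
time_s: 10.75
tcp_pos: [0.5518, -0.1611, 0.0828]
eef_rot: [1.3, 89.8, -0.6]
contact_force: [10.9, -0.4, -8.9]
gripper_width: 0.0003
```

Emit:
{"op": "carry_out", "data": {"moves": [[-2,0,0,0,0,0,0],[-4,0,0,0,0,0,0],[-6,0,0,0,0,0,0],[-7,0,0,0,0,0,0],[-8,0,0,0,0,0,0]]}}

```text
time_s: 11.25
tcp_pos: [0.5516, -0.1609, 0.084]
eef_rot: [-0.1, 89.0, -1.8]
contact_force: [32.3, -3.8, -23.9]
gripper_width: 0.0007
```

The drawer has reached its stop: TCP x stays at 0.552 while the force rises. I back off to the middle of the gap and lift out.

Emit:
{"op": "carry_out", "data": {"moves": [[5,0,0,0,0,0,0],[11,0,0,0,0,0,0],[16,0,0,0,0,0,0],[18,0,0,0,0,0,0],[18,0,0,0,0,0,0]]}}

```text
time_s: 11.75
tcp_pos: [0.5592, -0.1614, 0.0823]
eef_rot: [-176.1, 89.9, -178.0]
contact_force: [-0.6, -0.4, -0.1]
gripper_width: 0.0008
```

Emit:
{"op": "carry_out", "data": {"moves": [[0,0,15,0,0,0,0],[0,0,35,0,0,0,0],[0,0,65,0,0,0,0],[0,0,105,0,0,0,0],[0,0,145,0,0,0,0]]}}

```text
time_s: 12.25
tcp_pos: [0.5586, -0.1613, 0.2286]
eef_rot: [-177.9, 89.9, -179.8]
contact_force: [1.3, -0.7, -0.2]
gripper_width: 0.0006
```

Emit:
{"op": "carry_out", "data": {"moves": [[-20,-40,10,0,0,0,0],[-40,-80,20,0,0,0,0],[-60,-120,20,0,0,0,0],[-80,-160,20,0,0,0,0],[-90,-200,20,0,0,0,0]]}}

```text
time_s: 12.75
tcp_pos: [0.4675, -0.3624, 0.2481]
eef_rot: [52.4, 90.0, 50.4]
contact_force: [1.8, 0.6, 0.2]
gripper_width: 0.0004
```

Emit:
{"op": "carry_out", "data": {"moves": [[-30,-35,0,0,0,0,0],[-60,-70,0,0,0,0,0],[-90,-105,0,0,0,0,0],[-110,-140,0,0,0,0,0],[-110,-145,0,0,0,0,0]]}}

```text
time_s: 13.25
tcp_pos: [0.3564, -0.5088, 0.2472]
eef_rot: [168.4, 89.9, 166.2]
contact_force: [-0.5, 0.4, -0.4]
gripper_width: 0.0005
```

```bash
python3 -c "
from h import *
st()
im=r.capture('top');st()
cv2.imwrite('pics/t4.png',cv2.resize(im[40:340,130:530],None,fx=2,fy=2,interpolation=cv2.INTER_CUBIC))"
```

```text
t 13.25 tcp [ 356.4 -508.8  247.2] xaxis [-0.001  0.    -1.   ] jaw az 87.87 J [-37.   14.9  -4.7   0.  -70.5 -55.2] F [-0.5  0.4 -0.4] w 0.0005447163204421832
t 13.3 tcp [ 357.5 -508.1  247. ] xaxis [-0.001  0.001 -1.   ] jaw az 87.89 J [-36.9  14.9  -4.7   0.  -70.5 -55.2] F [ 0.9 -0.   0.9] w 0.0004523194799581912
```

View pics/t4.png

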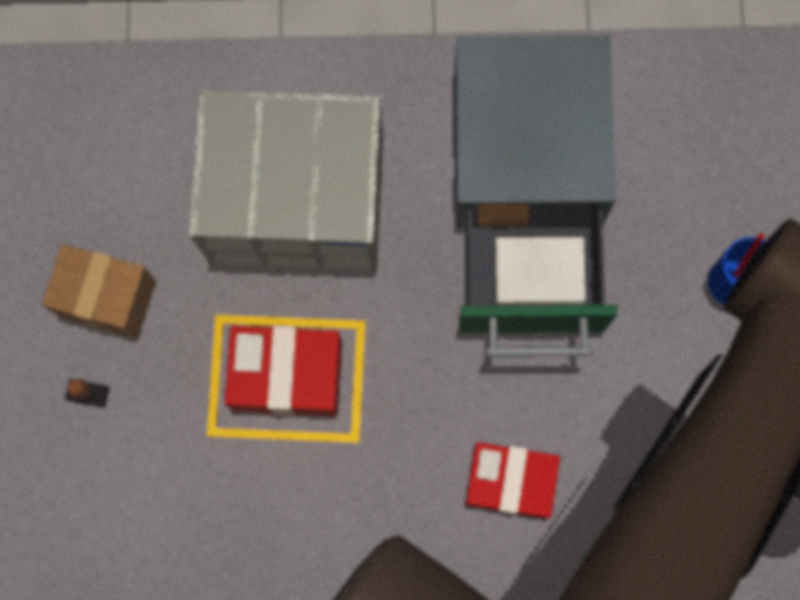

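The drawer is open at (537,315), the parcel is inside the tape, and the stamp, carton and cup haven't moved. To verify the opening I take one enlarged crop.

```bash
python3 - <<'E'
from h import *
a=cv2.imread('pics/top0.png')[125:235,350:445]; b=r.capture('top')[125:235,350:445]
cv2.imwrite('pics/c5.png',cv2.resize(np.hstack([a,b]),None,fx=4,fy=4,interpolation=cv2.INTER_CUBIC))
for v in (125+17/4,): pass
for z in(.1,.12):
  print(z,[(v,ray('top',[(398,v)],z)[0][0].round(4)) for v in (140,150,168,212,216,220)])
E
```

```text
0.1 [(140, np.float64(0.745)), (150, np.float64(0.717)), (168, np.float64(0.667)), (212, np.float64(0.5469)), (216, np.float64(0.5361)), (220, np.float64(0.5254))]
0.12 [(140, np.float64(0.7385)), (150, np.float64(0.7109)), (168, np.float64(0.6616)), (212, np.float64(0.543)), (216, np.float64(0.5324)), (220, np.float64(0.5218))]
```

View pics/c5.png

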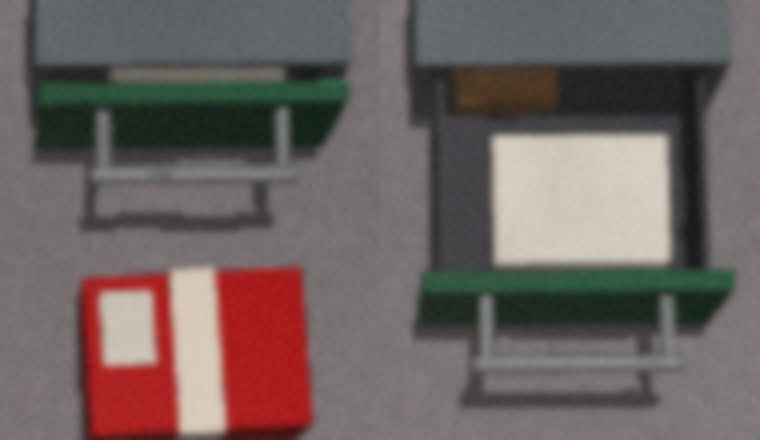

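The bar row went from 174 to 362 in the crop. The bar is now at x≈0.537, which agrees with where the fingers hit the stop (0.536). Handing in.

```bash
python3 -c "
from h import *
st();r.close_job()"
```

```text
t 13.35 tcp [ 358.4 -506.9  247. ] xaxis [-0.001  0.001 -1.   ] jaw az 87.94 J [-36.7  14.8  -4.7  -0.  -70.5 -55.3] F [ 0.8  0.4 -0.1] w 0.000616839284694796
the job is handed in; nothing more can be done
```

I slid the larger red parcel flat into the yellow outline, then pulled the drawer to its stop with the shut fingers hooked behind the handle. The job was handed in at 13.35 s with the arm clear of everything.

**Parcel:** It measured centre (526, 179) mm, yaw about −4°, against the outline's (525, 180) mm, yaw about −3.4°. The last top view shows it wholly inside the tape, long side along the outline's long side.

**Drawer:** It stopped firmly while the pull force rose to about 40 N. The bar was then seen at x ≈ 0.537 m, which agrees with where the fingers hit the stop (0.536 m). From the images alone I get about 0.137 m out against the nominal 0.14 m, which is within my pixel error.

**Other objects:** The stamp, the carton and the visible part of the pen cup looked unmoved. The arm hid the tape roll in that last view. It was standing upright in the side view before the pull, and I only passed well above it afterwards.

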